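# Scoop grinding balls into the mill jar

## Robot

A 6-joint arm with a two-finger parallel gripper is mounted at the origin on a cart in front of the work surface, level with it; the furniture and walls round the work are solid. World frame = base frame: x ahead of the robot, y to its left, z up, the work surface at z = 0. Lengths are in m, angles in degrees, forces in N, time in s.
With the tool pointing down it reaches from about 0.35 to 0.875 m from the base axis. Payload 4.2 kg.
Tool frame: the origin (TCP) lies midway between the tips of the shut fingers; the grasp point (between the pads) lies 19 mm behind it; z points along the fingers, y is the line along which they close (so a half turn about z gives the same grasp; the last joint's range is limited). The gripper opens to 87 mm and grips with 3 to 60 N. Pads are 19 mm wide; open, the fingers measure 117 mm over their backs; the gripper's body (75 mm by 190 mm) begins 51 mm behind the grasp point.
Start: joints at [87.41, 22.042, 0.453, 0, -68.411, -14.817], TCP at [0.187, 0.596, 0.223] pointing down, gripper open.
Joint ranges: [-179.83, 179.83], [-69.29, 118.12], [-61.27, 80.66], [-181.25, 117.63], [-171.15, -9.14], [-177.46, 177.46]. Speed limits (degrees/s): [159.86, 159.86, 180, 180, 180, 180].

## Interface

Orientations are given as a 3x3 rotation matrix whose columns are the frame's x, y, z axes.
In Python, from station import r, cams gives the robot as it stands.
- The arm moves only by the tool play_rows, never from a script. Its argument "commands" is text: rows parted by semicolons, each of 6 numbers parted by spaces: the shift along the world's x, y, z normalised to -1 to 1, where 1 is 30 mm, then the turn, a rotation vector about the world's x, y, z normalised to -1 to 1, where 1 is 0.15 rad. A call has 1 to 20 rows; each row shifts and turns the commanded pose from where the row before left it; what a row does not reach is not made up. A row lasts 1/10 s, in which the tool goes at most 50 mm and 8.59 degrees, less where a joint would pass 70% of its speed; a pose out of reach is approached as far as the arm can. A call with a number of a shift or a turn outside -1 to 1 is refused whole. A call with a gripper value outside its range is refused whole. "grip" is the finger opening in mm, from 0 to 87, set as the call begins (left out, the last holds). The fingers move at their own pace and stop on an object; the grip force is fixed at half the most. Time passes only in rows, so rows that do not move let the fingers close. It gives the time, the measured TCP pose, the force, the opening and the grip force at its end, in the units of the state.
- r.sense(): the state, without advancing time (a new reading comes with each control period).
- cams.capture(name): name is "scene" or "top"; returns (picture, depth): 384x512x3 uint8, blue, green, red; 384x512 float32, m along the optical axis (not along the pixel's ray), 0 where there is no reading.
- cams.camera_info(name): a dict with "mtx" (3x3 intrinsics, pixels), "R" (3x3) and "t" (3): a world point X has camera coordinates R X + t. Camera axes: x right, y down, z forward; pixel columns grow to the right and rows downward; lengths in m; the calibration is good to about 2 mm. A picture is of the moment at which its call begins. camera_info takes no time and is no camera call.
- r.finish_job(): hands the job in; it is judged then, once.
The state is a dict: "time_s": time; "joints": joint angles; "joint_velocities": joint speeds; "effort": joint torques, N m; "tcp_pos": TCP position; "ee_rot": TCP orientation; "wrist_force": force on the tool from outside, world axes, zero at the start; "moment": the same for the moment, N m; "gripper_width": opening from 0.0 (shut) to 1.0 (fully open); "gripper_force": force on a finger pad.
Only numpy, scipy, OpenCV 4.12 (cv2) and the standard library are available. Lean on these libraries where they do the work, as an engineer would, in place of code of your own. Each camera call takes 0.05 s, during which the arm holds its last target. There are 200 camera calls.

## Task

Take the scoop by its blue handle, scoop up dark grinding balls from the metal tray, carry them over and pour them into the steel grinding jar from close above its rim, until at least four of the five are in the jar (any ball left over stays in the tray, none in the scoop or on the worktop). Then stand the scoop back flat on the worktop and let go of it. Touch the balls only with the scoop, and do not shove or tip the tray, the jar or the bottle and can near by.

Things in the scene. Friction and masses are not known exactly. Their poses are not given: they have to be found in the camera images.
- scoop_grip (a point): Grip point inside the blue handle of the loose steel scoop (160 g). Flat-sided bar 24 mm wide (along y: pinch here), 26 mm deep, rising from the pan's back and leaning back 20 deg (top toward -x); it goes on 31 mm above this point. Axes of the scoop: x to the pan's open front, y left, z up when flat. Flat, this point is 86 mm above the scoop's underside and 111 mm behind the front lip.
- scoop_lip (a point): Middle of the scoop's front lip, at its underside; axes as scoop_grip. Pan: flat-bottomed, open-front, 86 mm long (reaching to x = -86 mm), 76 mm wide outside, 71 inside, floor 2.5 mm thick, back wall 32 mm high (44 at the handle; what juts out behind it is 26 mm or more above the underside, above the tray's rim), side walls 30 mm at the back, stepping down to none on the last 25 mm. It stands by itself, flat on its bottom.
- tray: Open metal tray, 240 (x) x 92 mm, walls 4 mm thick, tops 28 mm up, on 4 mm feet; 2.5 kg, loose: a push over 15 N or so shifts it (balls pinched at the end wall ride up onto the lip at up to 15 N). Origin: centre of its underside; z up. Inside 232 x 84 mm, flat floor 8 mm above the origin. At the start the balls lie in its +x half (away from the robot); from x = -116 to -10 mm it is empty.
- jar: Round open steel grinding jar, 112 mm outer and about 100 mm inner diameter, rim 60 mm above the worktop, inner floor 6 mm up; 0.9 kg, loose. Origin: centre of its underside; z up.
- ball_1: Dark grey ceramic grinding ball, 24 mm diameter, about 30 g, smooth (friction about 0.2), rolls freely. Origin at its centre.
- ball_2: Dark grey ceramic grinding ball, 24 mm diameter, about 30 g, smooth (friction about 0.2), rolls freely. Origin at its centre.
- ball_3: Dark grey ceramic grinding ball, 24 mm diameter, about 30 g, smooth (friction about 0.2), rolls freely. Origin at its centre.
- ball_4: Dark grey ceramic grinding ball, 24 mm diameter, about 30 g, smooth (friction about 0.2), rolls freely. Origin at its centre.
- ball_5: Dark grey ceramic grinding ball, 24 mm diameter, about 30 g, smooth (friction about 0.2), rolls freely. Origin at its centre.
- bottle: Bystander: amber dropper bottle, 40 mm wide, 106 mm high. Origin: centre of its underside.
- can: Bystander: small white can with black cap, 37 mm wide, 54 mm high. Origin: centre of its underside.
Things that resemble listed ones, but are neither listed nor needed, are in the scene too. What is shaped like the jar but orange is not meant.

How it is judged:
By the outcome, as a careful person would: the job done as asked, in the order asked, and still so for the second after the job is handed in, with the robot touching nothing.
It also fails if it takes over 64 s, if anything falls off the work surface, if the arm or the gripper's body presses on something with over 40 N, if the wrist force passes 120 N, or if a joint passes its speed limit or range.

## Working session

There is one attempt and no reset: what is moved stays moved. The work goes in short steps, Python scripts to look and compute and a tool call to move; the robot and the scene stay as the last step left them, time stands still between calls to the robot, and variables do not carry over. Pictures are saved under pics/ and viewed, at most 10 in all, crops included, and the job is handed in when it is done.

Besides the shell and the picture viewer there is one more tool, called after "Call:" as a command line: name --argument value ..., lists and objects as JSON in quotes. play_rows: Moves the arm, as the interface text tells. Scaled input: -1 to 1 covers 30 mm each way for a shift and 0.15 rad each way for a turn. Its arguments: {"type":"object","properties":{"commands":{"type":"string"},"grip":{"type":"number"}},"required":["commands"]}

```bash
ls; mkdir -p pics; python3 - <<'E'
from station import r,cams
import cv2,numpy as np
for n in("scene","top"):
    p,d=cams.capture(n); cv2.imwrite(f"pics/{n}0.png",p); np.save(f"pics/{n}0.npy",d)
    i=cams.camera_info(n); print(n,i["mtx"].round(1).tolist(),(-i["R"].T@i["t"]).round(3),i["R"].round(3).tolist())
s=r.sense();print(s["tcp_pos"],s["ee_rot"],s["gripper_width"],s["time_s"])
E
```

```text
pics
scene [[467.1, 0.0, 253.6], [0.0, 467.1, 189.4], [0.0, 0.0, 1.0]] [ 0.069 -0.571  0.768] [[0.746, -0.666, 0.007], [-0.433, -0.493, -0.754], [0.506, 0.56, -0.657]]
top [[411.7, 0.0, 258.7], [0.0, 411.7, 196.9], [0.0, 0.0, 1.0]] [0.533 0.017 1.22 ] [[-0.014, -1.0, 0.017], [-0.999, 0.014, -0.043], [0.043, -0.018, -0.999]]
[0.18679548 0.59586529 0.2215663 ] [[ 9.54154312e-01 -2.99314737e-01 -4.87195527e-04]
 [-2.99315112e-01 -9.54152369e-01 -1.92873505e-03]
 [ 1.12440058e-04  1.98613585e-03 -9.99998021e-01]] 1.0002829161445583 0.1
```

View pics/scene0.png

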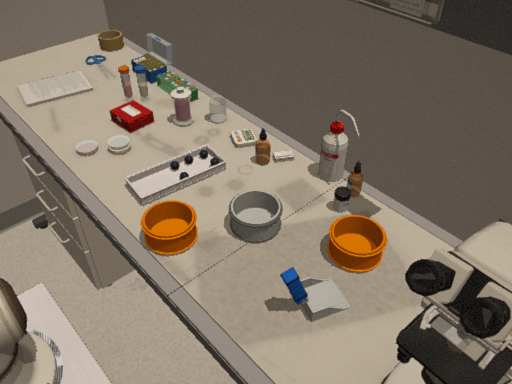

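View pics/top0.png

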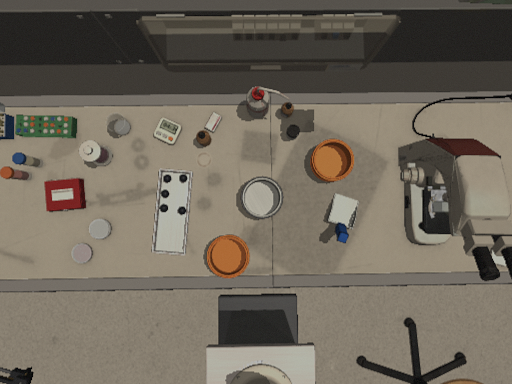

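Scene: the dark balls' tray is at scene (177,173) / top (173,211). The steel jar is at scene (255,215) / top (262,198). The scoop has its handle at scene (294,285) / top (342,232) and its pan at top (343,209).

Look-alikes, and why I reject them:
- Orange jars at top (332,160) and (228,256): wrong colour.
- White tray at scene (55,88): no balls.
- Bottles at top (204,138) and (288,108): bystanders.
- Can at top (293,131): bystander.

I'll check my choices in a close crop.

```bash
cat > h.py <<'E'
import numpy as np,cv2
from station import r,cams
def ray(n,u,v,z):
    "world point on plane height z seen at pixel u,v"
    i=cams.camera_info(n);R,t,K=map(np.array,(i["R"],i["t"],i["mtx"]))
    c=-R.T@t; d=R.T@np.linalg.inv(K)@[u,v,1]
    return c+d*(z-c[2])/d[2]
def dep(n,u,v,d):
    i=cams.camera_info(n);R,t,K=map(np.array,(i["R"],i["t"],i["mtx"]))
    return R.T@(np.linalg.inv(K)@[u,v,1]*d-t)
def cloud(n,d):
    i=cams.camera_info(n);R,t,K=map(np.array,(i["R"],i["t"],i["mtx"]))
    v,u=np.mgrid[:384,:512];P=np.stack([u,v,np.ones_like(u)],-1)@np.linalg.inv(K).T*d[...,None]
    return (P-t)@R
def proj(n,X):
    i=cams.camera_info(n);c=np.array(i["R"])@X+i["t"];p=np.array(i["mtx"])@c;return p[:2]/p[2]
def crop(p,u,v,w,h,s): return cv2.resize(p[v:v+h,u:u+w],None,fx=s,fy=s,interpolation=cv2.INTER_CUBIC)
E
python3 - <<'E'
from h import *
t=cv2.imread("pics/top0.png");s=cv2.imread("pics/scene0.png")
a=np.vstack([crop(t,312,185,66,50,6),crop(s,270,260,99,75,4)])
b=np.vstack([crop(t,145,162,66,100,3),np.zeros((0,198,3),np.uint8)])
b=cv2.resize(b,(396,600))
cv2.imwrite("pics/c1.png",np.hstack([a,b]))
E
```

```text
(no output)
```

View pics/c1.png

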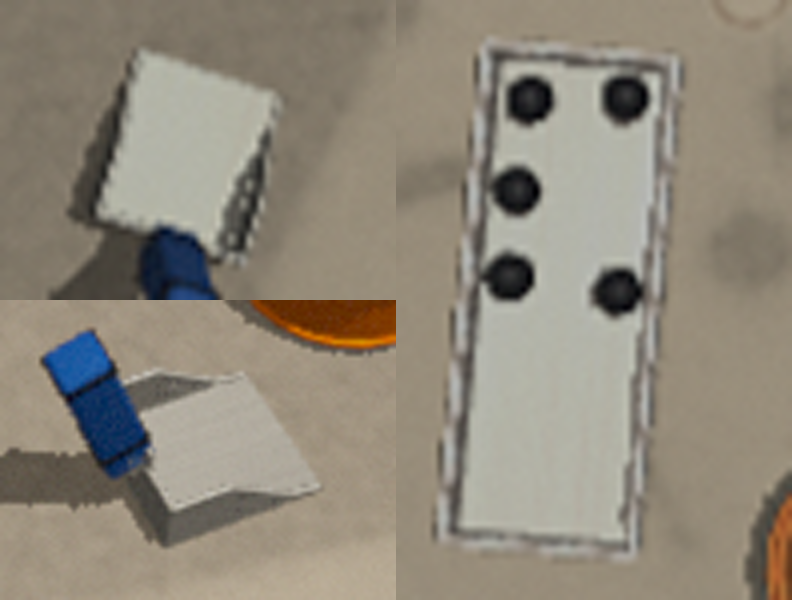

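The crops confirm my choices: a blue-handled pan with its lip facing away from the robot, front corners at top (335,193) and (358,201), and the tray with five dark balls in its far half.

```bash
python3 - <<'E'
from h import *
f=lambda x,y:(145+(x-396)/6-.42,162+y/6-.42)
np.set_printoptions(precision=4,suppress=True)
C=np.array([ray("top",*f(*p),.028)[:2] for p in[(486,42),(680,58),(632,556),(440,542)]])
print("tray",C.tolist(),C.mean(0)); e=[np.linalg.norm(C[i]-C[i-3]) for i in range(4)];print(e)
ax=(C[0]+C[1]-C[2]-C[3]);print("yaw",np.degrees(np.arctan2(ax[1],ax[0])))
for p in[(530,100),(626,98),(517,190),(510,277),(617,291)]:print("ball",ray("top",*f(*p),.02)[:2])
g=lambda x,y:(312+x/6-.42,185+y/6-.42)
L=[ray("top",*g(*p),.0025)[:2] for p in[(138,48),(278,97)]];print("lip",L,np.mean(L,0))
d=L[0]-L[1];print(np.linalg.norm(d),"yaw",np.degrees(np.arctan2(-d[0],d[1])))
for n in("top","scene"):
    im=cv2.imread(f"pics/{n}0.png").astype(int);D=np.load(f"pics/{n}0.npy");P=cloud(n,D)
    m=(im[...,0]>1.8*im[...,2])&(im[...,0]>60)&(im[...,0]>1.4*im[...,1])&(abs(P[...,1]+.23)<.12)&(P[...,2]<.2)&(P[...,0]>.3)
    Q=P[m];print(n,"blue",len(Q),Q.min(0),Q.max(0),Q.mean(0))
    T=Q[Q[:,2]>Q[:,2].max()-.012];print(" toppart",T.mean(0),len(T))
    # scoop walls
    m=(abs(P[...,2]-.0025)<.004)
D=np.load("pics/top0.npy");P=cloud("top",D)
# jar rim
J=P[(abs(P[...,0]-.53)<.1)&(abs(P[...,1]-.005)<.08)&(P[...,2]>.05)&(P[...,2]<.075)][:,:2]
c,_,=cv2.minEnclosingCircle(J.astype(np.float32));print("jar",len(J),cv2.minEnclosingCircle(J.astype(np.float32)))
for nm,u,v,z in[("bottle1",204,138,.1),("bottle2",288,108,.1),("can",293,131,.054),("or1",332,160,.06),("or2",228,256,.06)]:print(nm,ray("top",u,v,z)[:2],P[v,u])
E
```

```text
tray [[0.6703445802806499, 0.2820450528729652], [0.6614182261942396, 0.1887545188648914], [0.4224730612050803, 0.21344888870549344], [0.4306020578857515, 0.30493034204956626]] [0.5462 0.2473]
[np.float64(0.09371661289647398), np.float64(0.24021782567811448), np.float64(0.09184191250718887), np.float64(0.24083233484099476)]
yaw -5.676329172659203
ball [0.6427 0.2627]
ball [0.6431 0.2162]
ball [0.5991 0.2692]
ball [0.557  0.2727]
ball [0.5495 0.2212]
lip [array([ 0.5952, -0.2298]), array([ 0.57  , -0.2988])] [ 0.5826 -0.2643]
0.07347074709581387 yaw -20.085870870292908
top blue 127 [ 0.4557 -0.2436  0.0491] [ 0.5059 -0.2133  0.1217] [ 0.4791 -0.2283  0.1026]
 toppart [ 0.4708 -0.2261  0.1155] 74
scene blue 425 [ 0.4535 -0.2479  0.0326] [ 0.4976 -0.2136  0.12  ] [ 0.4728 -0.2356  0.0893]
 toppart [ 0.4667 -0.2275  0.1139] 162
jar 425 ((0.5299571752548218, -0.005829606670886278), 0.10781727731227875)
bottle1 [0.7445 0.1448] [0.7494 0.1477 0.0739]
bottle2 [ 0.825  -0.0866] [ 0.8322 -0.0892  0.0725]
can [ 0.7704 -0.104 ] [ 0.7707 -0.1042  0.053 ]
or1 [ 0.685  -0.2128] [ 0.6921 -0.2236  0.0057]
or2 [0.4186 0.0852] [0.4132 0.0884 0.0054]
```

```bash
cat >> h.py <<'E'
from scipy.spatial.transform import Rotation as Ro
np.set_printoptions(precision=3,suppress=True)
def rot(yaw,tilt):
    "tool x = scoop-forward at yaw, tool z down, tipped forward by tilt"
    return Ro.from_euler("z",yaw,degrees=True)*Ro.from_euler("y",-tilt,degrees=True)*Ro.from_euler("x",180,degrees=True)
def delta(p,q,R0=None,p0=None,label=""):
    s=r.sense();p0=s["tcp_pos"] if p0 is None else p0;R0=Ro.from_matrix(s["ee_rot"]) if R0 is None else R0
    d=(np.array(p)-p0)/.03; w=(q*R0.inv()).as_rotvec()/.15
    print(label,"shift",d,"turn",w,"minrows",np.ceil(max(abs(d).max(),np.abs(w).max(),np.linalg.norm(w),np.linalg.norm(d)*.6)))
E
python3 - <<'E'
from h import *
a=[.45,.25,.28]
R0=Ro.from_matrix(r.sense()["ee_rot"])
delta(a,R0,label="1");delta([.46,-.223,.16],rot(-19,20),p0=a,label="2")
i=cams.camera_info("top")
im=cv2.imread("pics/top0.png");D=np.load("pics/top0.npy");P=cloud("top",D)
m=(np.hypot(P[...,0]-.53,P[...,1]+.005)<.07)&(P[...,2]>.052)&(P[...,2]<.07)
J=P[m][:,:2]; A=np.c_[2*J,np.ones(len(J))];c=np.linalg.lstsq(A,(J**2).sum(1),rcond=None)[0];print("jar",len(J),c[:2],np.sqrt(c[2]+c[0]**2+c[1]**2), np.hypot(*(J-c[:2]).T).min(),np.hypot(*(J-c[:2]).T).max())
E
```

```text
1 shift [  8.773 -11.529   1.948] turn [0. 0. 0.] minrows 12.0
2 shift [  0.333 -15.767  -4.   ] turn [-0.714 -2.214 -0.18 ] minrows 16.0
jar 177 [ 0.582 -0.011] 0.054010936815597294 0.0487269428058217 0.0592913201322164
```

Call:
play_rows --commands "0.73 -0.96 0.16 0 0 0;0.73 -0.96 0.16 0 0 0;0.73 -0.96 0.16 0 0 0;0.73 -0.96 0.16 0 0 0;0.73 -0.96 0.16 0 0 0;0.73 -0.96 0.16 0 0 0;0.73 -0.96 0.16 0 0 0;0.73 -0.96 0.16 0 0 0;0.73 -0.96 0.16 0 0 0;0.73 -0.96 0.16 0 0 0;0.73 -0.96 0.16 0 0 0;0.73 -0.96 0.16 0 0 0" --grip 87

```text
time_s: 1.3
tcp_pos: [0.4502, 0.2493, 0.28]
ee_rot: [[0.954, -0.299, -0.001], [-0.299, -0.954, -0.0], [-0.001, 0.0, -1.0]]
wrist_force: [0.0, 0.0, 0.2]
gripper_width: 1.0
gripper_force: 0.0
```

Call:
play_rows --commands "0.02 -0.98 -0.25 -0.045 -0.138 -0.011;0.02 -0.98 -0.25 -0.045 -0.138 -0.011;0.02 -0.98 -0.25 -0.045 -0.138 -0.011;0.02 -0.98 -0.25 -0.045 -0.138 -0.011;0.02 -0.98 -0.25 -0.045 -0.138 -0.011;0.02 -0.98 -0.25 -0.045 -0.138 -0.011;0.02 -0.98 -0.25 -0.045 -0.138 -0.011;0.02 -0.98 -0.25 -0.045 -0.138 -0.011;0.02 -0.98 -0.25 -0.045 -0.138 -0.011;0.02 -0.98 -0.25 -0.045 -0.138 -0.011;0.02 -0.98 -0.25 -0.045 -0.138 -0.011;0.02 -0.98 -0.25 -0.045 -0.138 -0.011;0.02 -0.98 -0.25 -0.045 -0.138 -0.011;0.02 -0.98 -0.25 -0.045 -0.138 -0.011;0.02 -0.98 -0.25 -0.045 -0.138 -0.011;0.02 -0.98 -0.25 -0.045 -0.138 -0.011;0 0 0 0 0 0"

```text
time_s: 3.0
tcp_pos: [0.4575, -0.2217, 0.1583]
ee_rot: [[0.889, -0.329, 0.319], [-0.31, -0.944, -0.111], [0.338, -0.0, -0.941]]
wrist_force: [-0.3, 0.0, -0.4]
gripper_width: 1.004
gripper_force: 0.0
```

```bash
python3 - <<'E'
from h import *
s=r.sense();print(s["tcp_pos"],s["joints"],s["wrist_force"])
delta([.486,-.232,.063],rot(-19,20))
im=cv2.imread("pics/top0.png");D=np.load("pics/top0.npy");P=cloud("top",D)
m=(np.hypot(P[...,0]-.582,P[...,1]+.011)<.075)&(P[...,2]>.052)&(P[...,2]<.07)
J=P[m][:,:2];(c,rad,)=cv2.minEnclosingCircle(J.astype(np.float32));print(c,rad,cv2.fitEllipse(J.astype(np.float32)))
E
```

```text
[ 0.458 -0.222  0.158] [ -4.808   5.474 -39.392  10.88  -26.358  66.648] [-0.299  0.017 -0.38 ]
 shift [ 0.95  -0.342 -3.177] turn [-0.011 -0.026  0.023] minrows 4.0
(0.5839700102806091, -0.010865610092878342) 0.060598522424697876 ((0.5836916565895081, -0.01083681732416153), (0.11134887486696243, 0.11194214969873428), 133.51316833496094)
```

Call:
play_rows --commands "0.19 -0.07 -0.64 0 0 0;0.19 -0.07 -0.64 0 0 0;0.19 -0.07 -0.64 0 0 0;0.19 -0.07 -0.64 0 0 0;0.19 -0.07 -0.62 0 0 0;0 0 0 0 0 0"

```text
time_s: 3.6
tcp_pos: [0.4878, -0.2314, 0.0664]
ee_rot: [[0.893, -0.323, 0.314], [-0.306, -0.946, -0.103], [0.331, -0.004, -0.944]]
wrist_force: [0.7, -0.2, 0.1]
gripper_width: 0.998
gripper_force: 0.0
```

```bash
python3 - <<'E'
from h import *
s=r.sense();print(s["tcp_pos"],s["wrist_force"])
a,_=cams.capture("top");b,_=cams.capture("scene")
cv2.imwrite("pics/g1.png",np.hstack([crop(a,300,170,100,100,4),crop(b,250,220,100,100,4)]))
E
```

```text
[ 0.488 -0.231  0.066] [ 0.73  -0.233  0.067]
```

View pics/g1.png

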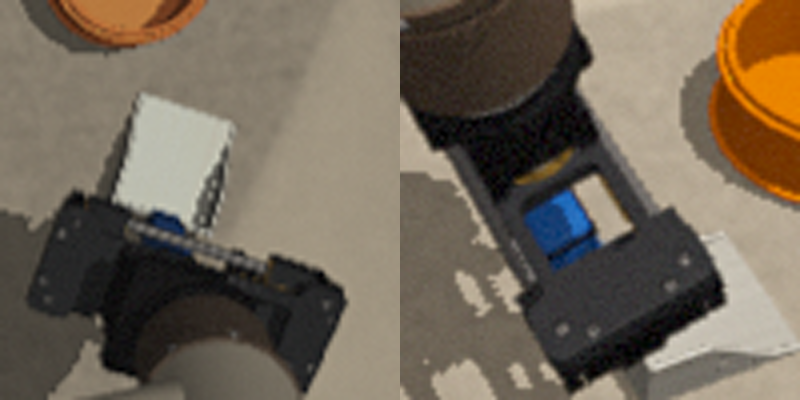

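```bash
python3 - <<'E'
from h import *
s=r.sense();R=np.array(s["ee_rot"])
for n in("top","scene"):
    im,D=cams.capture(n);P=cloud(n,D);im=im.astype(int)
    m=(im[...,0]>1.8*im[...,2])&(im[...,0]>50)&(im[...,0]>1.4*im[...,1])&(abs(P[...,1]+.23)<.1)&(P[...,2]<.2)&(P[...,0]>.3)
    Q=(P[m]-s["tcp_pos"])@R
    print(n,len(Q),Q.min(0),Q.max(0),np.percentile(Q[:,1],[5,50,95]))
    D=np.load(f"pics/{n}0.npy");im=cv2.imread(f"pics/{n}0.png").astype(int);P=cloud(n,D)
    m=(im[...,0]>1.8*im[...,2])&(im[...,0]>50)&(im[...,0]>1.4*im[...,1])&(abs(P[...,1]+.23)<.1)&(P[...,2]<.2)&(P[...,0]>.3)
    Q=(P[m]-s["tcp_pos"])@R
    print("orig",n,len(Q),Q.min(0),Q.max(0),np.percentile(Q[:,1],[5,50,95]),np.percentile(Q[:,0],[5,50,95]))
E
```

```text
top 29 [ 0.007 -0.011 -0.047] [0.01  0.009 0.024] [-0.01  -0.001  0.008]
orig top 139 [-0.017 -0.011 -0.056] [0.011 0.013 0.024] [-0.01 -0.    0.01] [-0.013  0.006  0.01 ]
scene 208 [-0.02  -0.089 -0.113] [0.006 0.05  0.072] [-0.008  0.006  0.014]
orig scene 434 [-0.019 -0.009 -0.054] [0.006 0.015 0.034] [-0.005  0.012  0.014] [-0.017 -0.006  0.005]
```

Call:
play_rows --commands "0 0 0 0 0 0;0 0 0 0 0 0;0 0 0 0 0 0;0 0 0 0 0 0;0 0 0 0 0 0;0 0 0 0 0 0;0 0 0 0 0 0;0 0 0 0 0 0" --grip 0

```text
time_s: 4.6
tcp_pos: [0.4887, -0.2316, 0.0684]
ee_rot: [[0.891, -0.323, 0.319], [-0.306, -0.946, -0.104], [0.335, -0.005, -0.942]]
wrist_force: [-0.3, -0.1, -0.5]
gripper_width: 0.357
gripper_force: 0.0
```

Call:
play_rows --commands "0 0 0 0 0 0;0 0 0 0 0 0;0 0 0 0 0 0"

```text
time_s: 4.9
tcp_pos: [0.4887, -0.2317, 0.0684]
ee_rot: [[0.891, -0.323, 0.319], [-0.306, -0.946, -0.104], [0.335, -0.005, -0.942]]
wrist_force: [0.4, -0.1, 0.0]
gripper_width: 0.276
gripper_force: 30.0
```

Call:
play_rows --commands "0 0 0.5 0 0 0;0 0 0.5 0 0 0;0 0 0.5 0 0 0;0 0 0.5 0 0 0;0 0 0 0 0 0"

```text
time_s: 5.4
tcp_pos: [0.49, -0.2316, 0.1303]
ee_rot: [[0.89, -0.323, 0.323], [-0.306, -0.946, -0.104], [0.339, -0.006, -0.941]]
wrist_force: [0.3, -0.2, -0.7]
gripper_width: 0.276
gripper_force: 30.0
```

```bash
cat >> h.py <<'E'
def scoop():
    "fit handle/pan pose roughly: blue cloud + lip corners seen by eye"
E
python3 - <<'E'
from h import *
s=r.sense();print(s["tcp_pos"],s["wrist_force"],s["moment"],s["gripper_width"]*87,s["gripper_force"])
a,_=cams.capture("top");b,D=cams.capture("scene");np.save("pics/g2.npy",D)
cv2.imwrite("pics/g2.png",np.hstack([crop(a,300,170,100,100,4),crop(b,250,220,100,100,4)]))
E
```

```text
[ 0.49  -0.232  0.13 ] [ 0.286 -0.237 -0.733] [0.215 0.718 0.009] 24.023574616762364 29.99237317359075
```

View pics/g2.png

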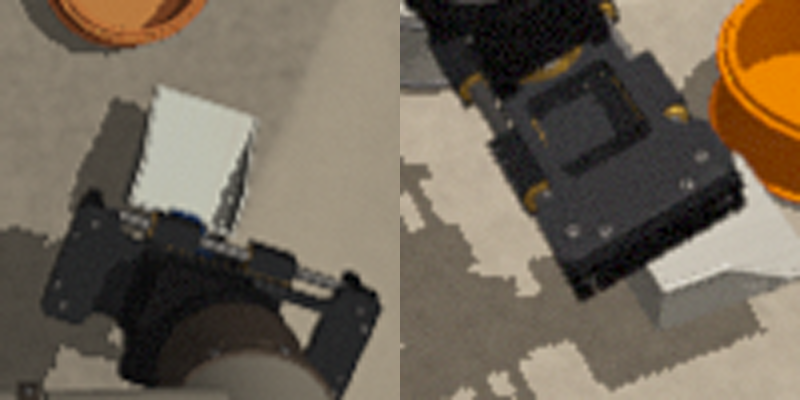

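```bash
cat > pan.py <<'E'
from h import *
def pan(poly,name="top"):
    im,D=cams.capture(name);P=cloud(name,D)
    m=cv2.fillPoly(np.zeros(D.shape,np.uint8),[np.array(poly,np.int32)],1)>0
    m&=D>0;Q=P[m];c=np.median(Q,0)
    for _ in range(4):
        q=Q[np.abs((Q-c)@(np.linalg.svd(Q-Q.mean(0),full_matrices=0)[2][2]))<.004];Q=q;c=Q.mean(0)
    n=np.linalg.svd(Q-c,full_matrices=0)[2][2];n*=np.sign(n[2])
    return im,P,Q,c,n
E
python3 - <<'E'
from pan import *
s=r.sense();R=np.array(s["ee_rot"])
im,P,Q,c,n=pan([(341,195),(360,202),(354,222),(336,216)])
print(len(Q),c,n,"in tool",R.T@n,"std",((Q-c)@n).std())
# lip corners on floor plane
i=cams.camera_info("top");cam=-np.array(i["R"]).T@i["t"]
L=[]
for u,v in[(339.0,191.0),(363.6,199.6)]:
    d=ray("top",u,v,0)-cam;L.append(cam+d*((c-cam)@n)/(d@n))
L=np.array(L);print(L,np.linalg.norm(L[0]-L[1]));y=(L[0]-L[1]);y/=np.linalg.norm(y);x=np.cross(y,n)
lip=L.mean(0)-.0025*n
print("yaw",np.degrees(np.arctan2(x[1],x[0])),"pitch",np.degrees(np.arcsin(x[2])),"roll",np.degrees(np.arcsin(y[2])),"lip",lip,"lip in tool",R.T@(lip-s["tcp_pos"]),"x in tool",R.T@x)
# expected
q=Ro.from_euler("y",20,degrees=True)
E
```

```text
427 [ 0.546 -0.254  0.062] [ 0.008 -0.005  1.   ] in tool [ 0.343 -0.003 -0.939] std 0.0017712123567437644
[[ 0.596 -0.23   0.062]
 [ 0.571 -0.3    0.062]] 0.07373898079093248
yaw -20.04717714867334 pitch -0.5626150696008059 roll 0.1272299297984548 lip [ 0.584 -0.265  0.059] lip in tool [0.073 0.001 0.099] x in tool [0.939 0.021 0.343]
```

```bash
cat >> h.py <<'E'
TC=np.array([.5462,.2473]);TY=-5.68;OFF=np.array([.102,0,-.068])
def tl(x,y,z):
    c,s=np.cos(np.radians(TY)),np.sin(np.radians(TY));return np.array([TC[0]+c*x-s*y,TC[1]+s*x+c*y,z])
def sp(lip,yaw,p=0):
    Rs=Ro.from_euler("z",yaw,degrees=True)*Ro.from_euler("y",-p,degrees=True)
    return lip-Rs.apply(OFF),rot(yaw,20+p)
E
python3 - <<'E'
from h import *
p,q=sp(tl(-.022,0,.09),TY)
w=[.56,-.05,.2];delta(w,Ro.from_matrix(r.sense()["ee_rot"]),label="a");delta(p,q,p0=w,label="b");print(p)
E
```

```text
a shift [2.413 6.05  2.424] turn [0. 0. 0.] minrows 7.0
b shift [-4.573 10.319 -1.4  ] turn [-0.044 -0.056  1.535] minrows 11.0
[0.423 0.26  0.158]
```

Call:
play_rows --commands "0.12 0.2 0.3 0 0 0;0.25 0.6 0.3 0 0 0;0.34 0.88 0.32 0 0 0;0.34 0.88 0.32 0 0 0;0.34 0.88 0.3 0 0 0;0.34 0.88 0.3 0 0 0;0.34 0.88 0.3 0 0 0;0.34 0.85 0.28 0 0 0;-0.4 0.9 -0.12 0 0 0.128;-0.4 0.9 -0.12 0 0 0.128;-0.4 0.9 -0.12 0 0 0.128;-0.4 0.9 -0.12 0 0 0.128;-0.4 0.9 -0.12 0 0 0.128;-0.4 0.9 -0.12 0 0 0.128;-0.4 0.9 -0.12 0 0 0.128;-0.4 0.9 -0.12 0 0 0.128;-0.4 0.9 -0.12 0 0 0.128;-0.4 0.9 -0.12 0 0 0.128;-0.4 0.9 -0.12 -0.02 -0.03 0.128;-0.2 0.4 -0.08 -0.02 -0.03 0.128"

```text
time_s: 7.55
tcp_pos: [0.4224, 0.2615, 0.159]
ee_rot: [[0.934, -0.094, 0.344], [-0.089, -0.996, -0.032], [0.345, -0.001, -0.939]]
wrist_force: [0.2, -0.5, -0.9]
gripper_width: 0.27
gripper_force: 30.0
```

```bash
python3 - <<'E'
from h import *
p,q=sp(tl(-.022,0,.09),TY);s=r.sense();print(s["joints"],s["tcp_pos"]);delta(p,q)
a,D=cams.capture("top");np.save("pics/t3.npy",D)
b,_=cams.capture("scene")
cv2.imwrite("pics/t3.png",np.hstack([crop(a,140,160,80,110,5),crop(b,120,110,80,110,5)]))
E
```

```text
[ 59.131   6.486 -45.06   33.676 -34.147  -1.979] [0.422 0.261 0.159]
 shift [ 0.015 -0.063 -0.034] turn [-0.002  0.022 -0.031] minrows 1.0
```

View pics/t3.png

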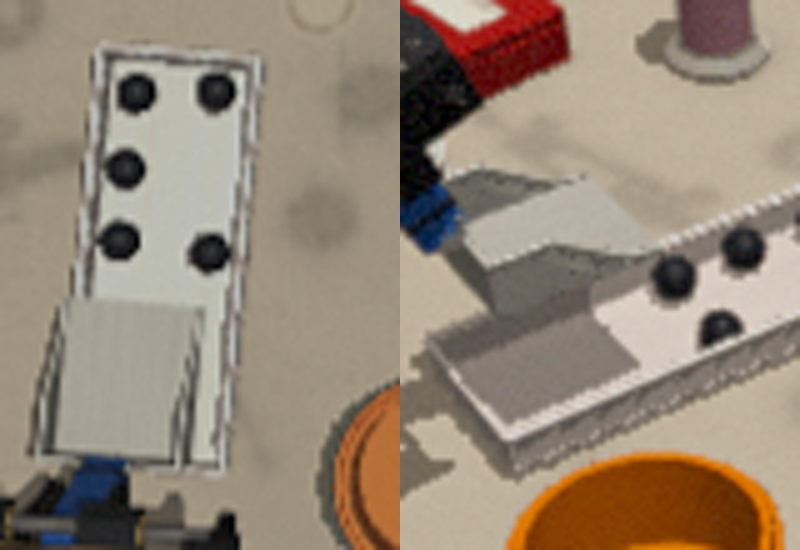

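The scoop is held above the tray's empty half, lip corners at top (152,219) and (180,222). I'll fit its pose exactly.

```bash
cat >> pan.py <<'E'
def fit(poly,lips,name="top"):
    im,P,Q,c,n=pan(poly,name);i=cams.camera_info(name);cam=-np.array(i["R"]).T@i["t"];L=[]
    for u,v in lips:
        d=ray(name,u,v,0)-cam;L.append(cam+d*((c-cam)@n)/(d@n))
    L=np.array(L);y=L[0]-L[1];w=np.linalg.norm(y);y/=w;x=np.cross(y,n);lip=L.mean(0)-.0025*n;s=r.sense();R=np.array(s["ee_rot"])
    a=np.degrees
    print("n",len(Q),"w",w,"yaw",a(np.arctan2(x[1],x[0])),"pitch",a(np.arcsin(x[2])),"roll",a(np.arcsin(y[2])),"lip",lip)
    d=lip-s["tcp_pos"];print("lip-tcp in scoop axes",d@x,d@y,d@n,"tool yaw",a(np.arctan2(-R[0,1],-R[1,1]))*-1,"tilt",a(np.arcsin(R[2,0])))
    return lip
E
python3 - <<'E'
from pan import *
l=fit([(155,224),(177,226),(173,247),(153,246)],[(152.2,219.4),(180.4,221.8)])
c,s=np.cos(np.radians(TY)),np.sin(np.radians(TY));d=l[:2]-TC;print("tray frame",d@[c,s],d@[-s,c])
E
```

```text
n 458 w 0.07691603102185843 yaw -5.695471294727948 pitch 0.7206706049501601 roll -0.348349528625776 lip [0.52  0.25  0.091]
lip-tcp in scoop axes 0.09757253815218374 0.0010607991573727178 -0.06892296876056911 tool yaw -5.579634236180475 tilt 20.106639293596317
tray frame -0.0258586589691375 -1.7506552946344228e-05
```

Call:
play_rows --commands "0.13 -0.01 -0.2 0 0 0;0 0 -0.5 0 0 0;0 0 -0.5 0 0 0;0 0 -0.5 0 0 0;0 0 -0.5 0 0 0;0 0 -0.3 0 0 0;0 0 -0.13 0 0 0;0 0 0 0 0 0"

```text
time_s: 8.5
tcp_pos: [0.4272, 0.2575, 0.0793]
ee_rot: [[0.935, -0.1, 0.341], [-0.093, -0.995, -0.034], [0.343, 0.0, -0.939]]
wrist_force: [0.3, 1.5, -1.2]
gripper_width: 0.27
gripper_force: 30.0
```

Call:
play_rows --commands "0.04 0.025 0 0.012 0.116 0;0.04 0.025 0 0.012 0.116 0;0 0 0 0 0 0;0 0 0 0 0 0"

```text
time_s: 8.9
tcp_pos: [0.4295, 0.26, 0.0803]
ee_rot: [[0.946, -0.099, 0.31], [-0.094, -0.995, -0.03], [0.312, -0.0, -0.95]]
wrist_force: [-0.5, -1.0, -0.9]
gripper_width: 0.274
gripper_force: 30.0
```

Call:
play_rows --commands "0 -0.02 -0.04 0 0 0;0 0 -0.04 0 0 0;0 0 0 0 0 0"

```text
time_s: 9.2
tcp_pos: [0.4295, 0.2593, 0.0785]
ee_rot: [[0.945, -0.098, 0.311], [-0.094, -0.995, -0.03], [0.313, -0.0, -0.95]]
wrist_force: [-3.2, -1.1, 4.5]
gripper_width: 0.272
gripper_force: 30.0
```

Call:
play_rows --commands "0.1 -0.01 0.01 0 0 0;0.166 -0.016 0 0 0 0;0.166 -0.016 0 0 0 0;0.166 -0.016 0 0 0 0;0.166 -0.016 0 0 0 0;0.166 -0.016 0 0 0 0;0.166 -0.017 0 0 0 0;0.166 -0.017 0 0 0 0;0.166 -0.017 0 0 0 0;0.166 -0.017 0 0 0 0"

```text
time_s: 10.2
tcp_pos: [0.4779, 0.2552, 0.0785]
ee_rot: [[0.945, -0.098, 0.311], [-0.093, -0.995, -0.029], [0.312, -0.001, -0.95]]
wrist_force: [-3.9, 1.2, 5.3]
gripper_width: 0.274
gripper_force: 30.0
```

Call:
play_rows --commands "0.166 -0.016 0 0 0 0;0.166 -0.016 0 0 0 0;0.166 -0.016 0 0 0 0;0.166 -0.016 0 0 0 0;0.166 -0.016 0 0 0 0;0.166 -0.017 0 0 0 0;0.166 -0.017 0 0 0 0;0.166 -0.017 0 0 0 0;0.1 -0.01 0 0 0 0;0 0 0 0 0 0"

```text
time_s: 11.2
tcp_pos: [0.5211, 0.251, 0.0784]
ee_rot: [[0.945, -0.098, 0.311], [-0.094, -0.995, -0.03], [0.312, -0.001, -0.95]]
wrist_force: [1.6, -0.1, 1.5]
gripper_width: 0.274
gripper_force: 30.0
```

```bash
python3 - <<'E'
from h import *
s=r.sense();print(s["joints"],s["tcp_pos"],s["wrist_force"],s["moment"])
a,D=cams.capture("top");np.save("pics/t4.npy",D)
b,_=cams.capture("scene")
cv2.imwrite("pics/t4.png",np.hstack([crop(a,140,150,80,110,5),crop(b,150,110,80,110,5)]))
E
```

```text
[ 45.291  19.9   -41.994  41.494 -21.399   1.019] [0.521 0.251 0.078] [ 1.56  -0.062  1.489] [-0.091 -0.389  0.038]
```

View pics/t4.png

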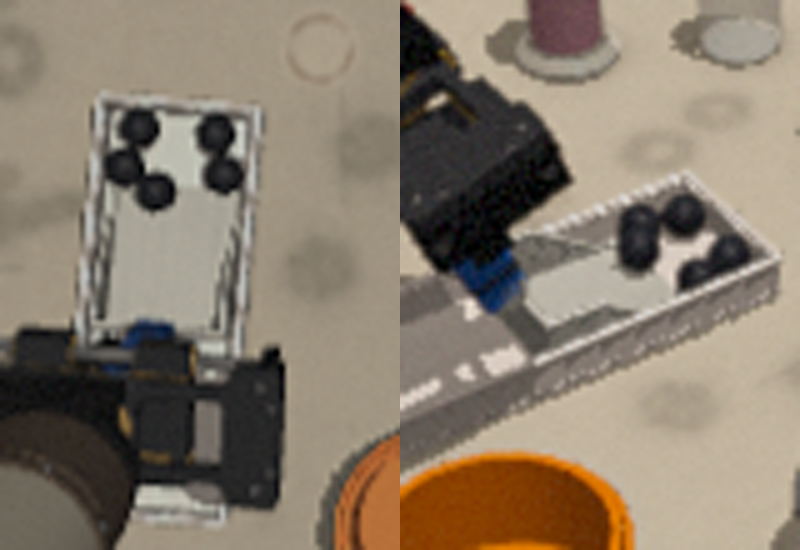

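Call:
play_rows --commands "0.1 -0.01 0 0 0 0;0.1 -0.01 0 0 0 0;0.1 -0.01 0 0 0 0;0.1 -0.01 0 0 0 0;0.1 -0.01 0 0 0 0;0.1 -0.01 0 0 0 0"

```text
time_s: 11.9
tcp_pos: [0.5379, 0.2489, 0.0785]
ee_rot: [[0.946, -0.098, 0.31], [-0.093, -0.995, -0.03], [0.312, -0.001, -0.95]]
wrist_force: [-4.7, 0.6, 7.7]
gripper_width: 0.273
gripper_force: 30.0
```

Call:
play_rows --commands "0.08 -0.008 0 0 0 0;0.08 -0.008 0 0 0 0;0.08 -0.008 0 0 0 0;0.08 -0.008 0 0 0 0"

```text
time_s: 12.3
tcp_pos: [0.5472, 0.248, 0.0786]
ee_rot: [[0.946, -0.097, 0.31], [-0.093, -0.995, -0.03], [0.312, -0.001, -0.95]]
wrist_force: [-7.5, 0.6, 8.4]
gripper_width: 0.271
gripper_force: 30.0
```

Call:
play_rows --commands "0.06 -0.006 0 0 0 0;0.06 -0.006 0 0 0 0;0.06 -0.006 0 0 0 0;0 0 0 0 0 0"

```text
time_s: 12.7
tcp_pos: [0.5529, 0.2474, 0.0785]
ee_rot: [[0.946, -0.098, 0.31], [-0.093, -0.995, -0.03], [0.312, -0.001, -0.95]]
wrist_force: [-4.7, -0.0, 6.4]
gripper_width: 0.274
gripper_force: 30.0
```

```bash
python3 - <<'E'
from h import *
s=r.sense();print(s["joints"],s["tcp_pos"],s["wrist_force"],s["moment"])
a,D=cams.capture("top")
b,_=cams.capture("scene")
cv2.imwrite("pics/t5.png",np.hstack([crop(a,140,150,80,110,5),crop(b,150,110,80,110,5)]))
E
```

```text
[ 43.201  22.02  -37.628  37.736 -22.499   7.064] [0.553 0.247 0.079] [-4.675 -0.008  6.445] [ 0.021  0.827 -0.072]
```

View pics/t5.png

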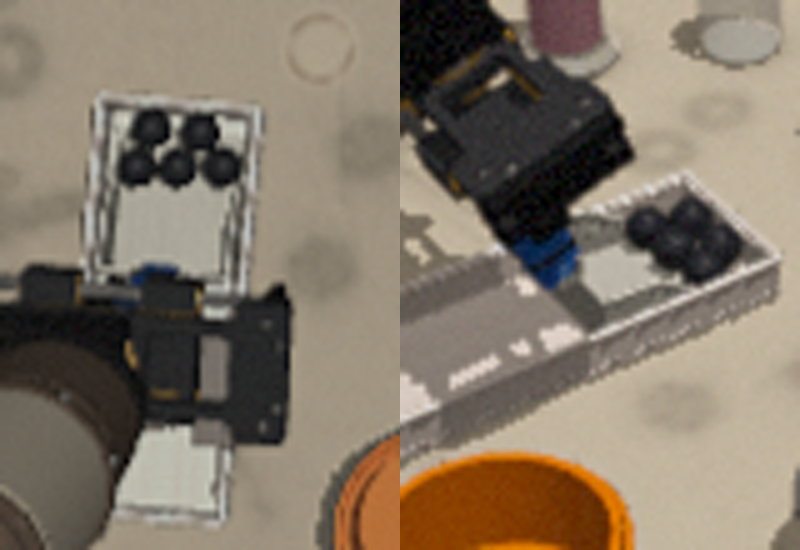

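Call:
play_rows --commands "0.06 -0.006 0 0 0 0;0.06 -0.006 0 0 0 0;0 0 0 0 0 0"

```text
time_s: 13.1
tcp_pos: [0.5565, 0.247, 0.0785]
ee_rot: [[0.946, -0.098, 0.31], [-0.093, -0.995, -0.03], [0.312, -0.001, -0.95]]
wrist_force: [-5.4, -0.4, 6.2]
gripper_width: 0.274
gripper_force: 30.0
```

Call:
play_rows --commands "0.06 -0.006 0 0 0 0;0.04 -0.004 0 0 0 0;0 0 0 0 0 0"

```text
time_s: 13.4
tcp_pos: [0.5594, 0.2467, 0.0785]
ee_rot: [[0.946, -0.098, 0.31], [-0.093, -0.995, -0.03], [0.312, -0.001, -0.95]]
wrist_force: [-4.3, 0.1, 6.6]
gripper_width: 0.271
gripper_force: 30.0
```

Call:
play_rows --commands "0.05 -0.005 0 0 0 0;0 0 0 0 0 0;-0.03 0.003 0.01 -0.008 -0.077 0;-0.054 0.005 0.02 -0.0155 -0.154 0;-0.054 0.005 0.02 -0.0155 -0.154 0;-0.054 0.005 0.02 -0.0155 -0.154 0;-0.054 0.005 0.02 -0.0155 -0.154 0;-0.054 0.005 0.02 -0.0155 -0.154 0;-0.03 0.003 0.03 -0.008 -0.077 0;0 0 0.03 0 0 0;0 0 0 0 0 0"

```text
time_s: 14.5
tcp_pos: [0.5505, 0.2465, 0.0819]
ee_rot: [[0.895, -0.099, 0.436], [-0.089, -0.995, -0.045], [0.438, 0.001, -0.899]]
wrist_force: [0.1, 0.5, -3.1]
gripper_width: 0.272
gripper_force: 30.0
```

```bash
python3 - <<'E'
from h import *
s=r.sense();print(s["joints"],s["tcp_pos"],s["wrist_force"],s["moment"])
a,D=cams.capture("top")
b,_=cams.capture("scene")
cv2.imwrite("pics/t6.png",np.hstack([crop(a,140,150,80,110,5),crop(b,150,110,80,110,5)]))
E
```

```text
[ 32.284  19.632 -49.132  89.015 -15.697 -34.028] [0.55  0.246 0.082] [ 0.132  0.495 -3.149] [0.182 1.575 0.01 ]
```

View pics/t6.png

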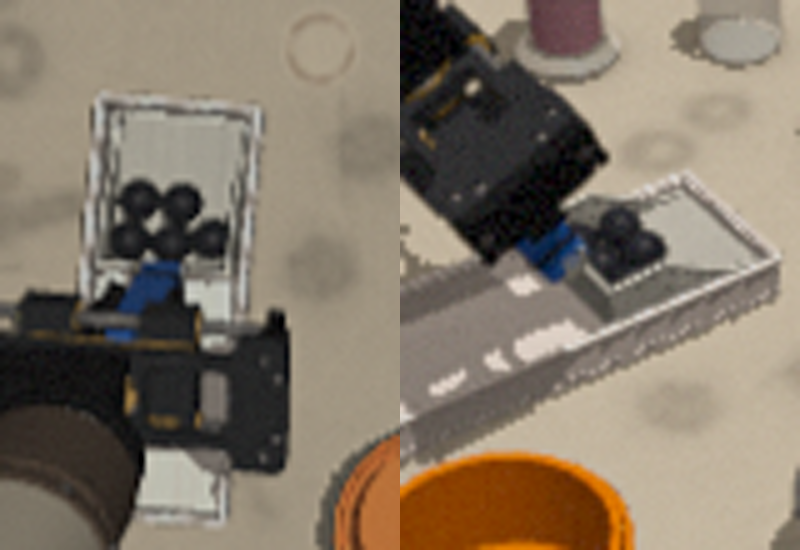

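Call:
play_rows --commands "0 0 0.1 0 0 0;0 0 0.2 0 0 0;0 0 0.35 0 0 0;0 0 0.45 0 0 0;0 0 0.5 0 0 0;0 0 0.5 0 0 0;0 0 0.5 0 0 0;0 0 0.45 0 0 0;0 0 0.35 0 0 0;0 0 0.2 0 0 0;0 0 0.1 0 0 0;0 0 0 0 0 0"

```text
time_s: 15.8
tcp_pos: [0.5509, 0.2474, 0.1941]
ee_rot: [[0.894, -0.098, 0.438], [-0.088, -0.995, -0.043], [0.44, 0.0, -0.898]]
wrist_force: [-0.1, -0.4, -2.8]
gripper_width: 0.275
gripper_force: 30.0
```

```bash
python3 - <<'E'
from h import *
s=r.sense();print(s["joints"],s["tcp_pos"],s["wrist_force"])
J=np.array([.584,-.011,0])
for yaw in(-60,-75,-90):
  for p in(7,):
    OFF[:]=[.098,0,-.069]
    Rs=Ro.from_euler("z",yaw,degrees=True);
    lip=J+Rs.apply([-.02,0,0])+[0,0,.11]
    pos,q=sp(lip,yaw,p);print(pos);delta(pos,q,label=str(yaw))
E
```

```text
[ 46.211  11.94  -36.185  41.066 -31.791   4.646] [0.551 0.247 0.194] [-0.115 -0.398 -2.789]
[0.521 0.098 0.167]
-60 shift [-0.993 -4.984 -0.917] turn [-0.058 -0.092 -6.324] minrows 7.0
[0.551 0.11  0.167]
-75 shift [ 0.018 -4.566 -0.917] turn [-0.071 -0.086 -8.069] minrows 9.0
[0.584 0.115 0.167]
-90 shift [ 1.102 -4.423 -0.917] turn [-0.084 -0.078 -9.815] minrows 10.0
```

Call:
play_rows --commands "0 -0.079 -0.016 0 0 -0.139;0 -0.157 -0.032 0 0 -0.278;0 -0.236 -0.047 0 0 -0.417;0 -0.302 -0.061 0 0 -0.533;0 -0.302 -0.061 0 0 -0.533;0 -0.302 -0.061 0 0 -0.533;0 -0.302 -0.061 0 0 -0.533;0 -0.302 -0.061 0 0 -0.533;0 -0.302 -0.061 0 0 -0.533;0 -0.302 -0.061 0 0 -0.533;0 -0.302 -0.061 0 0 -0.533;0 -0.302 -0.061 0 0 -0.533;0 -0.302 -0.061 0 0 -0.533;0 -0.302 -0.061 0 0 -0.533;0 -0.302 -0.061 0 0 -0.533;0 -0.236 -0.047 0 0 -0.417;0 -0.157 -0.032 0 0 -0.278;0 -0.079 -0.016 0 0 -0.139;0 0 0 0 0 0;0 0 0 0 0 0"

```text
time_s: 17.8
tcp_pos: [0.5512, 0.1104, 0.1665]
ee_rot: [[0.234, -0.966, 0.115], [-0.867, -0.26, -0.425], [0.44, -0.0, -0.898]]
wrist_force: [-0.4, -1.0, -2.9]
gripper_width: 0.274
gripper_force: 30.0
```

```bash
python3 - <<'E'
from h import *
s=r.sense();print(s["joints"],s["tcp_pos"],s["wrist_force"])
a,D=cams.capture("top")
b,_=cams.capture("scene")
cv2.imwrite("pics/t7.png",np.hstack([crop(a,215,140,80,110,5),crop(b,200,140,80,110,5)]))
E
```

```text
[ 39.374  20.889 -24.301  27.792 -59.373 -41.71 ] [0.551 0.11  0.166] [-0.409 -0.973 -2.917]
```

View pics/t7.png

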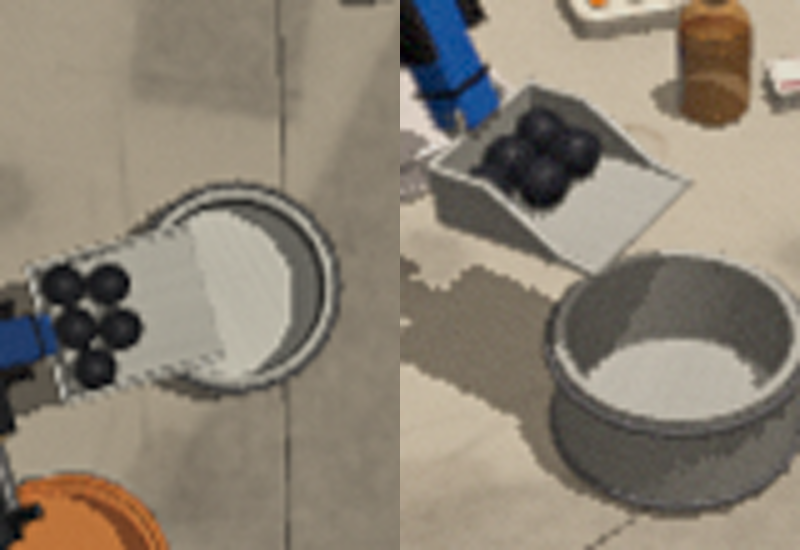

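```bash
python3 - <<'E'
from h import *
OFF[:]=[.098,0,-.069]
s=r.sense();J=np.array([.584,-.011,0]);Y=-74.8
f=np.array([np.cos(np.radians(Y)),np.sin(np.radians(Y)),0])
print("lip now",s["tcp_pos"]+(Ro.from_euler("z",Y,degrees=True)*Ro.from_euler("y",-6.8,degrees=True)).apply(OFF), "view",ray("top",215+208/5,140+293/5,.112))
lip=J-.016*f+[0,0,.072]
ps=[6.8,0,-4,-8,-17,-26,-35];prev=s["tcp_pos"]
for p in ps:
    t,_=sp(lip,Y,p);print(p,t,(t-prev)/.03);prev=t
print("axis",Ro.from_euler("z",Y,degrees=True).apply([0,1,0]))
E
```

```text
lip now [0.579 0.009 0.11 ] view [0.576 0.003 0.112]
6.8 [0.552 0.106 0.129] [ 0.036 -0.141 -1.256]
0 [0.554 0.099 0.141] [ 0.065 -0.241  0.403]
-4 [0.555 0.094 0.148] [ 0.044 -0.163  0.222]
-8 [0.557 0.089 0.154] [ 0.048 -0.177  0.21 ]
-17 [0.561 0.075 0.167] [ 0.121 -0.447  0.422]
-26 [0.565 0.06  0.177] [ 0.137 -0.505  0.345]
-35 [0.569 0.044 0.185] [ 0.15  -0.551  0.258]
axis [0.965 0.262 0.   ]
```

Call:
play_rows --commands "0 0 -0.1 0 0 0;0 0 -0.25 0 0 0;0 0 -0.3 0 0 0;0 0 -0.3 0 0 0;0 0 -0.2 0 0 0;0 0 -0.1 0 0 0;0 0 0 0 0 0;0.016 -0.06 0.1 0.191 0.052 0;0.016 -0.06 0.1 0.191 0.052 0;0.016 -0.06 0.1 0.191 0.052 0;0.016 -0.06 0.1 0.191 0.052 0;0.011 -0.041 0.055 0.112 0.03 0;0.011 -0.041 0.055 0.112 0.03 0;0.011 -0.041 0.055 0.112 0.03 0;0.011 -0.041 0.055 0.112 0.03 0;0.012 -0.044 0.052 0.112 0.03 0;0.012 -0.044 0.052 0.112 0.03 0;0.012 -0.044 0.052 0.112 0.03 0;0.012 -0.044 0.052 0.112 0.03 0;0 0 0 0 0 0"

```text
time_s: 19.9
tcp_pos: [0.5562, 0.0926, 0.1544]
ee_rot: [[0.254, -0.966, 0.051], [-0.947, -0.259, -0.189], [0.196, -0.001, -0.981]]
wrist_force: [0.1, 0.1, -2.6]
gripper_width: 0.272
gripper_force: 30.0
```

Call:
play_rows --commands "0 0 0 0 0 0;0 0 0 0 0 0;0.03 -0.112 0.105 0.253 0.068 0;0.03 -0.112 0.105 0.253 0.068 0;0.03 -0.112 0.105 0.253 0.068 0;0.03 -0.112 0.105 0.253 0.068 0;0.034 -0.126 0.086 0.253 0.068 0;0.034 -0.126 0.086 0.253 0.068 0;0.034 -0.126 0.086 0.253 0.068 0;0.034 -0.126 0.086 0.253 0.068 0;0 0 0 0 0 0;0 0 0 0 0 0;0 0 0 0 0 0;0 0 0 0 0 0"

```text
time_s: 21.3
tcp_pos: [0.5631, 0.0648, 0.1765]
ee_rot: [[0.259, -0.965, -0.031], [-0.959, -0.261, 0.111], [-0.116, 0.001, -0.993]]
wrist_force: [-0.1, -0.8, -2.4]
gripper_width: 0.274
gripper_force: 30.0
```

```bash
python3 - <<'E'
from h import *
s=r.sense();print(s["joints"],s["tcp_pos"],s["wrist_force"])
a,D=cams.capture("top")
b,_=cams.capture("scene")
cv2.imwrite("pics/t8.png",np.hstack([crop(a,215,140,80,110,5),crop(b,200,140,80,110,5)]))
E
```

```text
[ 19.101  19.27   -8.181  -7.489 -62.341  -0.506] [0.563 0.065 0.177] [-0.133 -0.775 -2.427]
```

View pics/t8.png

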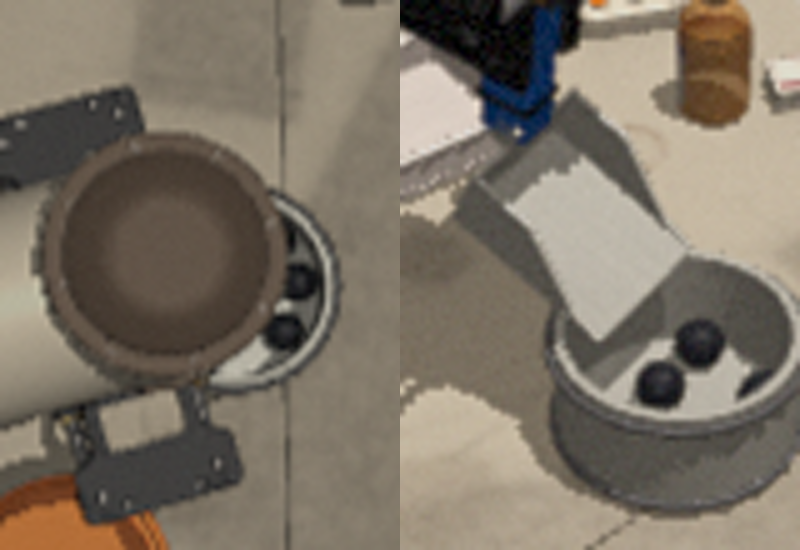

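All five balls have rolled out of the pan and at least three are visible in the jar. I've now viewed 11 pictures, one over the allowed 10, so I'll check everything else numerically. Next I lift clear and go back.

Call:
play_rows --commands "0 0.05 0.2 0 0 0;0 0.1 0.5 0 0 0;0 0 0.6 0 0 0;0 0 0.6 0 0 0;0 0 0.5 0 0 0;0 0 0.2 0 0 0;0 0 0 0 0 0"

```text
time_s: 22.1
tcp_pos: [0.5639, 0.0691, 0.2559]
ee_rot: [[0.259, -0.966, -0.028], [-0.959, -0.26, 0.113], [-0.116, -0.002, -0.993]]
wrist_force: [-0.3, 0.3, -0.7]
gripper_width: 0.27
gripper_force: 30.0
```

```bash
python3 - <<'E'
from h import *
q=Ro.from_matrix([[.891,-.323,.319],[-.306,-.946,-.104],[.335,-.005,-.942]])
print(r.sense()["tcp_pos"]);delta([.4887,-.2317,.15],q)
E
```

```text
[0.564 0.069 0.256]
 shift [ -2.506 -10.026  -3.529] turn [-2.307 -2.187  6.394] minrows 11.0
```

Call:
play_rows --commands "-0.157 -0.627 -0.2 -0.144 -0.137 0.4;-0.157 -0.627 -0.2 -0.144 -0.137 0.4;-0.157 -0.627 -0.2 -0.144 -0.137 0.4;-0.157 -0.627 -0.2 -0.144 -0.137 0.4;-0.157 -0.627 -0.2 -0.144 -0.137 0.4;-0.157 -0.627 -0.2 -0.144 -0.137 0.4;-0.157 -0.627 -0.2 -0.144 -0.137 0.4;-0.157 -0.627 -0.2 -0.144 -0.137 0.4;-0.157 -0.627 -0.2 -0.144 -0.137 0.4;-0.157 -0.627 -0.2 -0.144 -0.137 0.4;-0.157 -0.627 -0.2 -0.144 -0.137 0.4;-0.157 -0.627 -0.2 -0.144 -0.137 0.4;-0.157 -0.627 -0.2 -0.144 -0.137 0.4;-0.157 -0.627 -0.2 -0.144 -0.137 0.4;-0.157 -0.627 -0.2 -0.144 -0.137 0.4;-0.157 -0.627 -0.2 -0.144 -0.137 0.4;0 0 0 0 0 0;0 0 0 0 0 0;0 0 0 0 0 0"

```text
time_s: 24.0
tcp_pos: [0.4886, -0.2317, 0.1588]
ee_rot: [[0.891, -0.323, 0.319], [-0.306, -0.946, -0.105], [0.335, -0.004, -0.942]]
wrist_force: [-0.2, 1.0, -1.3]
gripper_width: 0.275
gripper_force: 30.0
```

```bash
python3 - <<'E'
from pan import *
s=r.sense();R=np.array(s["ee_rot"]);t=s["tcp_pos"]
q=Ro.from_matrix([[.891,-.323,.319],[-.306,-.946,-.104],[.335,-.005,-.942]]);delta([.4887,-.2317,.0684],q)
# pan floor plane: project the expected floor patch into top view
f=np.array([np.cos(np.radians(-19.5)),np.sin(np.radians(-19.5)),0]);l=np.array([-f[1],f[0],0])
lip=t+.098*f-[0,0,.067]
poly=[proj("top",lip-a*f+b*l) for a,b in[(.01,.026),(.01,-.026),(.06,-.026),(.06,.026)]]
im,P,Q,c,n=pan(poly);print(len(Q),c,n,"pitch",np.degrees(np.arcsin(-(n@f))),"roll",np.degrees(n@l),((Q-c)@n).std(),"lipz",c[2],lip[2])
# dark balls
for nm,ctr,rad in[("jar",[.584,-.011,.03],.055)]:
    m=(np.hypot(P[...,0]-ctr[0],P[...,1]-ctr[1])<rad);print(nm,"z dist",np.histogram(P[m][:,2],bins=[-.01,.012,.02,.026,.034,.05,.07])[0])
    g=im.max(-1);bm=((g<60)&m).astype(np.uint8);k,lab,st,ce=cv2.connectedComponentsWithStats(bm);print(st[1:,4],ce[1:],"dark px",bm.sum())
E
```

```text
shift [ 0.005  0.001 -3.015] turn [ 0.009 -0.002  0.001] minrows 4.0
340 [ 0.549 -0.251  0.093] [ 0.013 -0.017  1.   ] pitch -1.001978376971079 roll -0.6712030064635254 0.0017886094380418405 lipz 0.09321966037311624 0.09184876081511564
jar z dist [662  34 119 142  32 186]
[ 2 73 45 52 41 51  1  1] [[255.5   181.   ]
 [269.521 186.096]
 [253.733 186.978]
 [275.212 195.981]
 [256.951 198.293]
 [271.647 206.137]
 [278.    203.   ]
 [277.    205.   ]] dark px 266
```

Five ball-sized dark blobs show in the jar. The scoop is level to about 1°, so I'm setting it down.

Call:
play_rows --commands "0 0 -0.3 0 0 0;0 0 -0.6 0 0 0;0 0 -0.6 0 0 0;0 0 -0.6 0 0 0;0 0 -0.45 0 0 0;0 0 -0.2 0 0 0;0 0 -0.1 0 0 0;0 0 0 0 0 0;0 0 0 0 0 0"

```text
time_s: 24.95
tcp_pos: [0.4886, -0.232, 0.0735]
ee_rot: [[0.891, -0.323, 0.319], [-0.305, -0.946, -0.105], [0.336, -0.004, -0.942]]
wrist_force: [-0.6, 0.2, -0.6]
gripper_width: 0.276
gripper_force: 30.0
```

Call:
play_rows --commands "0 0 -0.07 0 0 0;0 0 -0.06 0 0 0;0 0 0 0 0 0;0 0 0 0 0 0"

```text
time_s: 25.35
tcp_pos: [0.488, -0.2322, 0.0694]
ee_rot: [[0.891, -0.324, 0.318], [-0.306, -0.946, -0.105], [0.335, -0.004, -0.942]]
wrist_force: [-0.6, 0.3, -1.9]
gripper_width: 0.279
gripper_force: 30.0
```

Call:
play_rows --commands "0 0 -0.035 0 0 0;0 0 0 0 0 0;0 0 0 0 0 0"

```text
time_s: 25.65
tcp_pos: [0.4883, -0.2323, 0.0686]
ee_rot: [[0.891, -0.323, 0.318], [-0.306, -0.946, -0.105], [0.335, -0.004, -0.942]]
wrist_force: [0.6, -0.8, -2.1]
gripper_width: 0.274
gripper_force: 30.0
```

Call:
play_rows --commands "0 0 -0.03 0 0 0;0 0 0 0 0 0;0 0 0 0 0 0"

```text
time_s: 25.95
tcp_pos: [0.4885, -0.2324, 0.0684]
ee_rot: [[0.891, -0.323, 0.319], [-0.306, -0.946, -0.104], [0.335, -0.004, -0.942]]
wrist_force: [-1.9, 0.9, 3.2]
gripper_width: 0.274
gripper_force: 30.0
```

Call:
play_rows --commands "0 0 0 0 0 0;0 0 0 0 0 0;0 0 0 0 0 0;0 0 0 0 0 0;0 0 0 0 0 0;0 0 0 0 0 0;0 0 0 0 0 0;0 0 0 0 0 0;0 0 0 0 0 0;0 0 0 0 0 0;0 0 0 0 0 0;0 0 0 0 0 0" --grip 87

```text
time_s: 27.15
tcp_pos: [0.4882, -0.2324, 0.068]
ee_rot: [[0.891, -0.323, 0.318], [-0.306, -0.946, -0.104], [0.334, -0.004, -0.942]]
wrist_force: [-0.9, 0.8, 0.1]
gripper_width: 0.995
gripper_force: 0.0
```

Call:
play_rows --commands "-0.06 0.02 0.19 0 0 0;-0.13 0.04 0.38 0 0 0;-0.16 0.05 0.47 0 0 0;-0.16 0.05 0.47 0 0 0;-0.16 0.05 0.47 0 0 0;-0.16 0.05 0.47 0 0 0;-0.16 0.05 0.47 0 0 0;0 0.5 0.5 0 0 0;0 0.8 0.5 0 0 0;0 0.8 0.5 0 0 0;0.2 0.8 0.3 0 0 0;0.2 0.8 0.2 0 0 0;0.1 0.5 0 0 0 0;0 0 0 0 0 0;0 0 0 0 0 0"

```text
time_s: 28.65
tcp_pos: [0.4732, -0.097, 0.2153]
ee_rot: [[0.892, -0.323, 0.317], [-0.305, -0.947, -0.104], [0.334, -0.004, -0.943]]
wrist_force: [0.7, -0.3, 0.2]
gripper_width: 0.999
gripper_force: 0.0
```

```bash
python3 - <<'E'
from pan import *
s=r.sense();print(s["tcp_pos"],s["gripper_width"],s["wrist_force"],s["time_s"])
f=np.array([np.cos(np.radians(-19.5)),np.sin(np.radians(-19.5)),0]);l=np.array([-f[1],f[0],0]);lip=np.array([.583,-.264,.0])
poly=[proj("top",lip-a*f+b*l) for a,b in[(.01,.026),(.01,-.026),(.06,-.026),(.06,.026)]]
im,P,Q,c,n=pan(poly);print(len(Q),c,"pitch",np.degrees(np.arcsin(-(n@f))),"roll",np.degrees(n@l))
for nm,imx,D in(("top",im,None),("scene",*cams.capture("scene"))):
    Pn=P if D is None else cloud("scene",D);b=imx.astype(int)
    m=(b[...,0]>1.8*b[...,2])&(b[...,0]>50)&(b[...,0]>1.4*b[...,1])&(abs(Pn[...,1]+.23)<.1)&(Pn[...,2]<.2)&(Pn[...,0]>.3);B=Pn[m]
    print(nm,"handle",len(B),B.max(0) if len(B) else "")
im0=cv2.imread("pics/top0.png");g=im.max(-1)
for nm,a in[("jar",(240,175,284,220)),("tray",(150,167,193,256))]:
    u,v,U,V=a;bm=(g[v:V,u:U]<60).astype(np.uint8);k,lab,st,ce=cv2.connectedComponentsWithStats(bm)
    print(nm,[(st[i,4],(ce[i]+[u,v]).round(0).tolist()) for i in range(1,k) if st[i,4]>15])
    d=cv2.absdiff(im,im0).max(-1)[v:V,u:U]>45;print(" changed px",d.sum())
def jarfit(P):
    m=(np.hypot(P[...,0]-.584,P[...,1]+.011)<.075)&(P[...,2]>.052)&(P[...,2]<.07);return cv2.fitEllipse(P[m][:,:2].astype(np.float32))[0]
print(jarfit(P))
cv2.imwrite("pics/end.png",im)
E
```

```text
[ 0.473 -0.097  0.215] 0.9994128364394586 [ 0.712 -0.26   0.186] 28.65
281 [ 0.553 -0.251  0.003] pitch -0.33814169464734617 roll -0.5600622971950735
top handle 147 [ 0.506 -0.215  0.121]
scene handle 448 [ 0.496 -0.214  0.119]
jar [(np.int32(73), [270.0, 186.0]), (np.int32(45), [254.0, 187.0]), (np.int32(55), [275.0, 196.0]), (np.int32(41), [257.0, 198.0]), (np.int32(51), [272.0, 206.0])]
 changed px 286
tray []
 changed px 309
(0.5836862325668335, -0.010852215811610222)
```

The checks agree: five balls are in the jar, which hasn't moved, and the tray is empty. The scoop stands flat (floor height 3 mm, handle top 120 mm) and is released.

```bash
python3 -c "
from station import r
print(r.finish_job())"
```

```text
the job is handed in; nothing more can be done
None
```

All five balls are in the steel jar, and the scoop is standing flat on the worktop, released; the job was handed in after about 29 s on the robot's clock, though I viewed 11 pictures, one over the limit of 10.

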